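Back off a knurled clamp nut and push the part to the stop

TASK

Free the steel housing from the strap clamp without grasping or lifting anything: roll a fingertip lightly across the knurled rim of the brass nut to loosen it (anticlockwise seen from above) by two full turns, so that its red mark has gone round twice and stands at the white index line again and the strap has risen. Then push the housing along its channel with a fingertip, under the strap, up against the dark end stop, and leave the nut at its two turns and the things around the fixture where they are.

Things in the scene. Friction and masses are not known exactly. Their poses are not given: they have to be found in the camera images.
- fixture: clamping fixture fixed to the table: aluminium base 10 mm thick, spanning x -55..+55, y -105..+85 mm of this frame; origin on the table surface, z up. A channel for the housing runs along y, centred on x = -25 mm. Beside it a fixed upright 8 mm stud at x = +22, y = +6 mm, top at z = 69 mm, carries strap and nut. The housing is pushed toward +y
- stop_face (a point): centre of the foot of the dark steel end stop's face, at the +y end of the channel (fixture x -25, y +70, z 10 mm); the stop is 13 mm high. Fixture axes. The channel is 21 mm wide inside, floor 10 mm above the table, between rails 8 mm wide and 8 mm high that span y -100..+80 mm
- clamp_nut (a joint): turn of the brass nut, rad: 0 at the start (red mark on its top at the white index line on the strap, on the fixture's -x side), grows anticlockwise from above = loosening; two turns = 12.57. Each turn raises nut and strap together by 4 mm. Light friction (0.02 N m, 1.3 N at the rim); it does not coast and stays where left; hard stops at -0.3 and 18
- nut_center (a point): centre of the knurled rim on the stud axis, 45 mm above the table at the start, 53 mm after two turns. The rim is an upright cylinder, 32 mm diameter, 14 mm tall (7 mm above and below this point), finely knurled. The strap's upper face is 9 mm below this point; the strap does not reach beyond the rim on the fixture's +x, +y and -y sides, so a finger has room there
- knurled_rim: the brass rim itself; turns with the nut; origin on its axis, 9 mm below the rim's mid-height
- lip_edge (a point): middle of the lower edge of the strap's lip. The strap is a flat steel bar across the channel, fixture x -37..+35, y -10..+22 mm, 8 mm thick, underside 28 mm above the table at the start. Its lip hangs into the channel at y +13..+19 mm; its lower edge is at 22 mm at the start (blocks the housing, whose top is at 27 mm) and at 30 mm after two turns (the housing passes below)
- housing_center (a point): centre of the loose steel housing, a bar 18 (x) x 90 (y) x 17 mm lying in the channel, axes as the fixture's; the point is 18.5 mm, the top 27 mm above the table. Its -y end is free to push on; its +y end starts 4 to 14 mm short of the lip. Against the stop the centre is at fixture y = +25 mm
- housing: the same housing; origin at the centre of its underside
- ring_gauge: loose steel ring gauge beside the fixture, 38 mm diameter, 12 mm tall; bystander; origin under its centre
- loupe: loose black eye loupe standing upright, 34 mm diameter, 30 mm tall; bystander; origin under its centre
- driver: loose small green-and-black screwdriver, 17 x 116 x 16 mm, lying along its y; bystander; origin under its centre
- setup_block: loose grey steel block, 50 x 50 x 25 mm; bystander; origin under its centre
Mind the look-alikes: they are no part of the job. What is shaped like the housing but orange is not meant.

How it is judged:
By the outcome, as a careful person would: the job done as asked, in the order asked, and still so for the second after the job is handed in, with the robot touching nothing.
It also fails if it takes over 72 s, if anything falls off the work surface, if the arm or the gripper's body presses on something with over 40 N, if the wrist force passes 120 N, or if a joint passes its speed limit or range.

ROBOT

A 6-joint arm with a two-finger parallel gripper is mounted at the origin on a cart in front of the work surface, level with it; the furniture and walls round the work are solid. World frame = base frame: x ahead of the robot, y to its left, z up, the work surface at z = 0. Lengths are in m, angles in rad, forces in N, time in s.
With the tool pointing down it reaches from about 0.375 to 0.9 m from the base axis. Payload 3.1 kg.
Tool frame: the origin (TCP) lies at the very end of the fingers, on their centre line; the grasp point (between the pads) lies 19 mm behind it (manip.pinch_z is the distance from the TCP to the grasp point, in m); z points along the fingers, y is the direction in which the jaws open and shut (so a half turn about z gives the same grasp; the last joint's range is limited). The gripper opens to 85 mm and grips with 20 to 120 N. Pads are 22 mm wide; open, the fingers measure 114 mm over their backs; the gripper's body (76 mm by 85 mm) begins 54 mm behind the grasp point. The pads swing forward as they close: fully open they stand 13 mm farther back than shut.
Start: joints at [1.153, 0.527, 1.433, -0, 1.181, -0.178], TCP at [0.148, 0.607, 0.231] pointing down, gripper open.
Joint ranges: [-3.08, 3.08], [-0.75, 2.2], [0.22, 2.44], [-1.43, 4.57], [0, 2.65], [-2.85, 2.85]. Speed limits (rad/s): [2.79, 2.79, 3.14, 3.14, 3.14, 3.14].

INTERFACE

Orientations are given as a unit quaternion [x, y, z, w].
In Python, from station import manip gives the robot as it stands.
- The arm moves only by the tool drive_tool, never from a script. Its argument "increments" is a list of rows, each a list of 7 numbers: the closure in counts, from 0 (fully open) to 255 (shut), then the shift along the tool's x, y, z in cm, then the turn, a rotation vector about the tool's x, y, z in rad. A call has 1 to 20 rows; each row is the pose to reach, as a shift and turn from the pose commanded when the call began, along the tool's axes at that moment; what a row does not reach only later rows make up. A row lasts 1/10 s, in which the tool goes at most 50 mm and 8.59 degrees, less where a joint would pass 70% of its speed; a pose out of reach is approached as far as the arm can. A call with a gripper value outside its range is refused whole. The fingers move at their own pace and stop on an object; "force" is the grip in N (left out, the last holds). Time passes only in rows, so rows that repeat a pose let the fingers close. It gives the time, the measured TCP pose, the force and the opening at its end, in the units of the state.
- manip.sense(): the state, without advancing time (a new reading comes with each control period).
- manip.snapshot(name): name is "scene" or "top" or "wrist"; returns the picture (480x640x3 uint8, red, green, blue); there is no depth.
- manip.camera_model(name): a dict with "mtx" (3x3 intrinsics, pixels), "k1" (the pictures are not rectified: a ray, as slopes to the right and down, at radius r is drawn at 1 + k1 r^2 times it, then the intrinsics apply), "cam_to_world" (4x4, takes a point from camera to world coordinates). Camera axes: x right, y down, z forward; pixel columns grow to the right and rows downward; lengths in m; the calibration is good to about 2 mm. A picture is of the moment at which its call begins: read the wrist's pose just before it. camera_model takes no time and is no camera call; for the wrist camera it gives the pose at the moment of the call.
- manip.sign_off(): hands the job in, once; it reports no verdict.
The state is a dict: "t": time; "q": joint angles; "qd": joint speeds; "tau": joint torques, N m; "tcp_pos": TCP position; "tool_rot": TCP orientation; "force": force on the tool from outside, world axes, zero at the start; "ft_torque": the same for the moment, N m; "finger_gap": opening from 0.0 (shut) to 1.0 (fully open).
Only numpy, scipy, OpenCV 4.12 (cv2) and the standard library are available. Lean on these libraries where they do the work, as an engineer would, in place of code of your own. Each camera call takes 0.05 s, during which the arm holds its last target. There are 200 camera calls.

## Working session

There is one attempt and no reset: what is moved stays moved. The work goes in short steps, Python scripts to look and compute and a tool call to move; the robot and the scene stay as the last step left them, time stands still between calls to the robot, and variables do not carry over. Pictures are saved under pics/ and viewed, about 8 in all and at most 12, crops included, and the job is handed in when it is done.

Besides the shell and the picture viewer there is one more tool, called after ">>>" as a command line: name --pt "numbers of a row" for each row, then --argument value for the rest. drive_tool: Moves the arm, as the interface text tells. Its arguments: {"type":"object","properties":{"increments":{"type":"array","items":{"type":"array","items":{"type":"number"}}},"force":{"type":"number"}},"required":["increments"]}

```bash
mkdir -p pics; python3 - <<'E'
from station import manip
import cv2,numpy as np
for n in("scene","top"):
    cv2.imwrite(f"pics/{n}1.png",manip.snapshot(n)[:,:,::-1])
    c=manip.camera_model(n);print(n,np.round(c["mtx"],1).tolist(),c["k1"],np.round(c["cam_to_world"],3).tolist())
print(manip.sense())
E
```

```text
scene [[548.5, 0.0, 330.8], [0.0, 548.5, 242.1], [0.0, 0.0, 1.0]] -0.05546360600508746 [[0.807, -0.287, 0.517, 0.104], [-0.591, -0.413, 0.693, -0.567], [0.015, -0.864, -0.503, 0.475], [0.0, 0.0, 0.0, 1.0]]
top [[514.5, 0.0, 317.0], [0.0, 514.5, 237.9], [0.0, 0.0, 1.0]] -0.07939855329267681 [[-0.024, -0.999, 0.041, 0.505], [-1.0, 0.025, 0.013, 0.022], [-0.014, -0.041, -0.999, 0.922], [0.0, 0.0, 0.0, 1.0]]
{'t': 0.1, 'q': array([ 1.15349111e+00,  5.28403414e-01,  1.43375343e+00,  7.65014032e-06,
        1.18137913e+00, -1.78507296e-01]), 'qd': array([ 3.47437081e-05, -2.40738947e-03, -3.07717979e-03,  1.10177724e-03,
        3.19825455e-03, -5.46925775e-04]), 'tau': array([-2.17345519e-04, -4.43303776e+01, -1.78587055e+01, -2.46091695e-04,
        3.85739986e-03, -5.06199029e-06]), 'tcp_pos': array([0.1475501 , 0.60668908, 0.23041949]), 'tool_rot': array([ 1.19116856e-01,  9.92879766e-01, -9.27824141e-04, -2.88582760e-04]), 'force': array([-0.0927455 ,  0.14968459, -0.0610268 ]), 'ft_torque': array([ 0.03438008,  0.01809944, -0.01250219]), 'finger_gap': 0.9968019820508139}
```

View pics/top1.png

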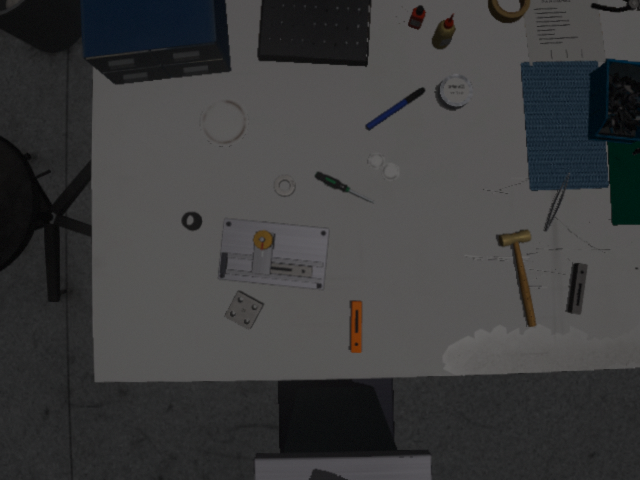

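View pics/scene1.png

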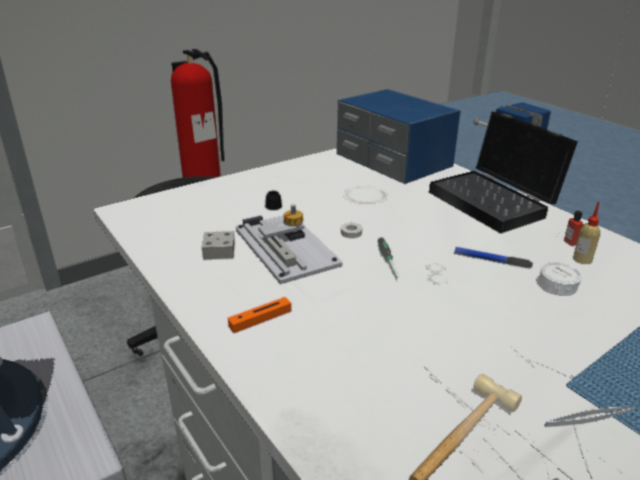

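Top view: the fixture is at about (273,254), with the brass nut at (262,240) and the dark stop at (223,264). The steel housing in the channel is at (290,269). Two look-alikes are no part of the job: the orange bar (356,326) and a grey bar (577,288) lying loose. I'll confirm in an enlarged crop.

```bash
python3 - <<'E'
import cv2
a=cv2.imread("pics/top1.png")[170:340,170:350]
a=cv2.convertScaleAbs(a,alpha=1.5)
a=cv2.resize(a,None,fx=4.4,fy=3.5294,interpolation=cv2.INTER_CUBIC) if 0 else cv2.resize(a[25:160],None,fx=4.4,fy=4.4,interpolation=cv2.INTER_CUBIC)
cv2.imwrite("pics/crop1.png",a);print(a.shape)
E
```

```text
(594, 792, 3)
```

View pics/crop1.png

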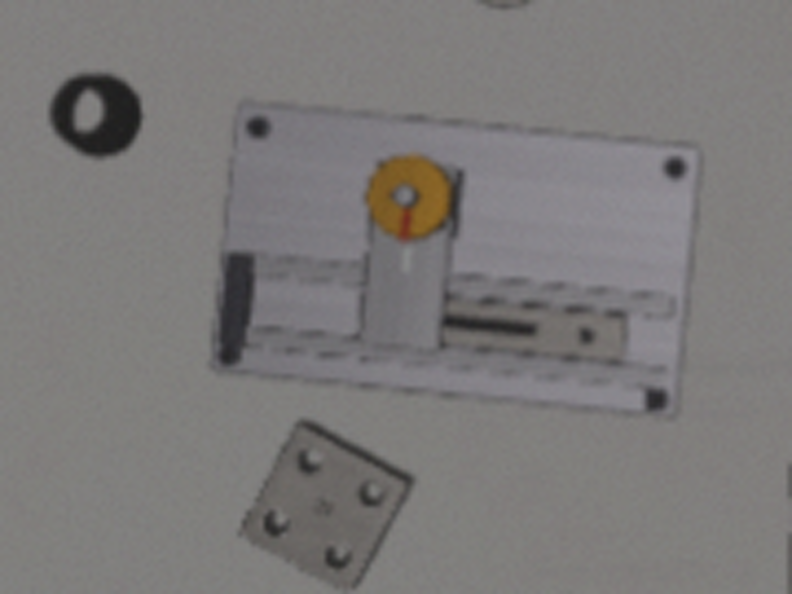

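The steel housing sits in the channel with its −y end at crop (627,335), and the red mark is at the index line, crop (405,225). Next I'll fit the fixture frame.

```bash
cat > h.py <<'E'
import numpy as np,cv2
from station import manip
def ray(n,px,c=None):
    c=c or manip.camera_model(n);u=cv2.undistortPoints(np.array([[px]],float),c["mtx"],np.array([c["k1"],0,0,0,0.]))[0,0]
    T=np.array(c["cam_to_world"]);return T[:3,3],T[:3,:3]@[*u,1]
def at_z(n,px,z,c=None):
    o,d=ray(n,px,c);return (o+d*(z-o[2])/d[2])[:2]
def proj(n,p,c=None):
    c=c or manip.camera_model(n);T=np.linalg.inv(c["cam_to_world"]);q=T[:3,:3]@p+T[:3,3];u=q[:2]/q[2];u=u*(1+c["k1"]*(u@u));return (c["mtx"]@[*u,1])[:2]
def fit(f,w):
    f=np.array(f);w=np.array(w);a=f-f.mean(0);b=w-w.mean(0)
    th=np.arctan2((a[:,0]*b[:,1]-a[:,1]*b[:,0]).sum(),(a*b).sum());R=rot(th)
    t=w.mean(0)-R@f.mean(0);return th,t,(w-(f@R.T+t))
def rot(th):return np.array([[np.cos(th),-np.sin(th)],[np.sin(th),np.cos(th)]])
E
python3 - <<'E'
from h import *
P=lambda u,v:(170+u/4.4-.4,195+v/4.4-.4)
w=[at_z("top",P(*c),.01) for c in[(243,103),(698,147),(676,414),(213,371)]]
f=[(.055,.085),(.055,-.105),(-.055,-.105),(-.055,.085)]
th,t,r=fit(f,w);print(th,t,np.round(r*1e3,1))
R=rot(th)
g=lambda p:R.T@(p-t)
print("nut est fix",g(at_z("top",P(409,197),.052)),"nut world",R@[.022,.006]+t)
print("housing end fix",g(at_z("top",P(627,335),.027)),"world", R@[-.025,-.08]+t)
for n,c,z in(("ring",None,0),):pass
print("loupe",at_z("top",P(97,115),.03),"ring",at_z("top",(285,186),.012),"block",at_z("top",P(326,507),.025))
s=manip.sense();q=s["tool_rot"];from scipy.spatial.transform import Rotation as Ro
M=Ro.from_quat(q).as_matrix();print(np.round(M,3))
tgt=np.r_[R@[.022+.05,.006]+t,.10];print("to pre-nut, tool cm",M.T@(tgt-s["tcp_pos"])*100)
E
```

```text
-0.11834389865051749 [0.51856565 0.12230207] [[-0.7 -2.2]
 [-0.8  2.3]
 [ 1.2  0.9]
 [ 0.3 -1. ]]
nut est fix [0.02178851 0.00641106] nut world [0.54112018 0.12566261]
housing end fix [-0.0237633  -0.08176469] world [0.48429508 0.04581332]
loupe [0.57764574 0.25290778] ring [0.63675569 0.08896639] block [0.41991905 0.1649557 ]
[[-0.972  0.237 -0.001]
 [ 0.237  0.972 -0.002]
 [ 0.    -0.002 -1.   ]]
to pre-nut, tool cm [-54.58660336 -36.80238805  13.09309472]
```

>>> drive_tool --pt "255 -53.4 -36.9 8 0 0 -0.12" --pt "255 -53.4 -36.9 8 0 0 -0.12" --pt "255 -53.4 -36.9 8 0 0 -0.12" --pt "255 -53.4 -36.9 8 0 0 -0.12" --pt "255 -53.4 -36.9 8 0 0 -0.12" --pt "255 -53.4 -36.9 8 0 0 -0.12" --pt "255 -53.4 -36.9 8 0 0 -0.12" --pt "255 -53.4 -36.9 8 0 0 -0.12" --pt "255 -53.4 -36.9 8 0 0 -0.12" --pt "255 -53.4 -36.9 8 0 0 -0.12" --pt "255 -53.4 -36.9 8 0 0 -0.12" --pt "255 -53.4 -36.9 8 0 0 -0.12" --pt "255 -53.4 -36.9 8 0 0 -0.12" --pt "255 -53.4 -36.9 8 0 0 -0.12" --pt "255 -53.4 -36.9 8 0 0 -0.12" --pt "255 -53.4 -36.9 8 0 0 -0.12" --pt "255 -53.4 -36.9 8 0 0 -0.12" --pt "255 -53.4 -36.9 8 0 0 -0.12" --pt "255 -53.4 -36.9 8 0 0 -0.12" --force 40

```text
t: 2.0
tcp_pos: [0.5788, 0.1235, 0.1516]
tool_rot: [0.058, 0.998, 0.0, 0.0]
force: [-0.0, -0.4, 0.6]
finger_gap: -0.003
```

```bash
python3 - <<'E'
from h import *
s=manip.sense();print(s["t"],s["tcp_pos"],s["tool_rot"],s["force"],s["finger_gap"])
c=manip.camera_model("wrist");cv2.imwrite("pics/w1.png",manip.snapshot("wrist")[:,:,::-1])
print(np.round(c["cam_to_world"],3).tolist(),proj("wrist",np.array([*s["tcp_pos"]]),c))
E
```

```text
2.0 [0.57879367 0.12349356 0.15163594] [5.84816417e-02 9.98288481e-01 1.97663170e-05 8.12758073e-05] [-0.03584132 -0.36527677  0.64002624] -0.0027390645671406476
[[0.117, 0.944, 0.309, 0.499], [0.993, -0.112, -0.036, 0.132], [0.001, 0.311, -0.95, 0.295], [0.0, 0.0, 0.0, 1.0]] [322.3333772  312.04958529]
```

View pics/w1.png

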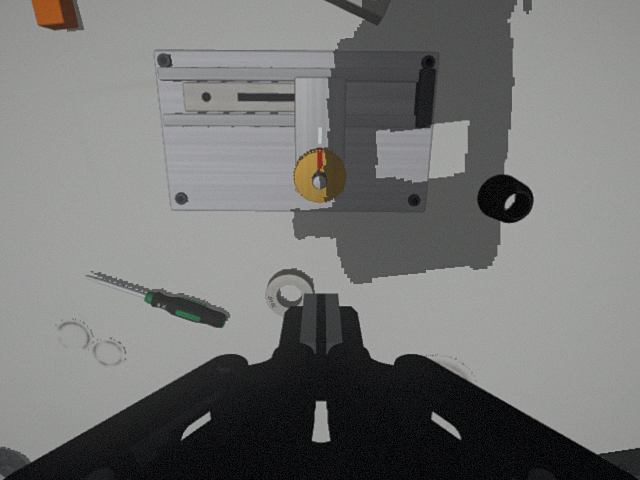

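Wrist view: the nut is at (320,175), its red mark at (320,157) and the index line at (320,133). The base corners are (154,50), (439,52), (426,210) and (172,211), and the housing spans columns 183–295+ at row 97.

```bash
python3 - <<'E'
from h import *
c=manip.camera_model("wrist");print(c["mtx"][0])
w=[at_z("wrist",p,.01,c) for p in[(154,50),(439,52),(426,210),(172,211)]]
th,t,r=fit([(-.055,-.105),(-.055,.085),(.055,.085),(.055,-.105)],w);R=rot(th)
print(th,t,np.round(r*1e3,1));print("nut",R@[.022,.006]+t,"direct",at_z("wrist",(320,175),.052,c))
print("hous end",R.T@(at_z("wrist",(184,97),.027,c)-t))
print("width at tip px 37 ->",37*.161/c["mtx"][0][0])
E
```

```text
[396.02723511   0.         320.63683325]
-0.11972891267883613 [0.51817763 0.12381815] [[ 0.2  0.8]
 [ 1.  -0.9]
 [-1.2 -0.4]
 [-0.   0.5]]
nut [0.54073679 0.12714745] direct [0.53966765 0.12693844]
hous end [-0.02503339 -0.08170536]
width at tip px 37 -> 0.015041894778727326
```

>>> drive_tool --pt "255 0 -0.8 4 0 0 0" --pt "255 0 -0.8 8 0 0 0" --pt "255 0 -0.8 11.1 0 0 0" --pt "255 0 -0.8 11.1 0 0 0" --pt "255 0.6 -0.8 11.1 0 0 0" --pt "255 1.0 -0.8 11.1 0 0 0" --pt "255 1.0 -0.8 11.1 0 0 0" --pt "255 1.0 -0.8 11.1 0 0 0"

```text
t: 2.85
tcp_pos: [0.5693, 0.1158, 0.042]
tool_rot: [0.059, 0.998, 0.0, 0.002]
force: [0.7, 0.1, -0.2]
finger_gap: 0.0
```

>>> drive_tool --pt "255 0.1 0 0 0 0 0" --pt "255 0.2 0 0 0 0 0" --pt "255 0.2 0 0 0 0 0"

```text
t: 3.15
tcp_pos: [0.5665, 0.1159, 0.0405]
tool_rot: [0.059, 0.998, 0.0, 0.0]
force: [-0.4, -0.6, 0.3]
finger_gap: -0.002
```

>>> drive_tool --pt "255 0.1 0 0 0 0 0" --pt "255 0.1 0 0 0 0 0" --pt "255 0.1 0 0 0 0 0"

```text
t: 3.45
tcp_pos: [0.5663, 0.1159, 0.0405]
tool_rot: [0.059, 0.998, 0.0, 0.001]
force: [1.0, 0.6, 0.5]
finger_gap: 0.001
```

>>> drive_tool --pt "255 0.1 0 0 0 0 0" --pt "255 0.1 0 0 0 0 0" --pt "255 0.1 0 0 0 0 0"

```text
t: 3.75
tcp_pos: [0.566, 0.116, 0.0406]
tool_rot: [0.059, 0.998, 0.0, 0.002]
force: [4.8, -0.5, -0.6]
finger_gap: 0.004
```

>>> drive_tool --pt "255 0.05 0.3 0 0 0 0" --pt "255 0.05 0.6 0 0 0 0" --pt "255 0.05 0.9 0 0 0 0" --pt "255 0.05 1.2 0 0 0 0" --pt "255 0.05 1.6 0 0 0 0" --pt "255 0.05 1.6 0 0 0 0"

```text
t: 4.35
tcp_pos: [0.5679, 0.1323, 0.0411]
tool_rot: [0.059, 0.998, 0.0, 0.002]
force: [5.1, -0.3, 2.5]
finger_gap: 0.003
```

```bash
python3 - <<'E'
from h import *
s=manip.sense();c=manip.camera_model("wrist");a=manip.snapshot("wrist")[:,:,::-1]
p=proj("wrist",np.array([.54,.127,.053]),c);print(p,s["tcp_pos"])
x,y=p.astype(int);a=a[max(0,y-75):y+75,x-100:x+100]
cv2.imwrite("pics/w2.png",cv2.resize(a,None,fx=4,fy=4,interpolation=cv2.INTER_CUBIC));print(x-100,max(0,y-75))
E
```

```text
[298.66494002 261.36280655] [0.56792776 0.13230227 0.04106886]
198 186
```

View pics/w2.png

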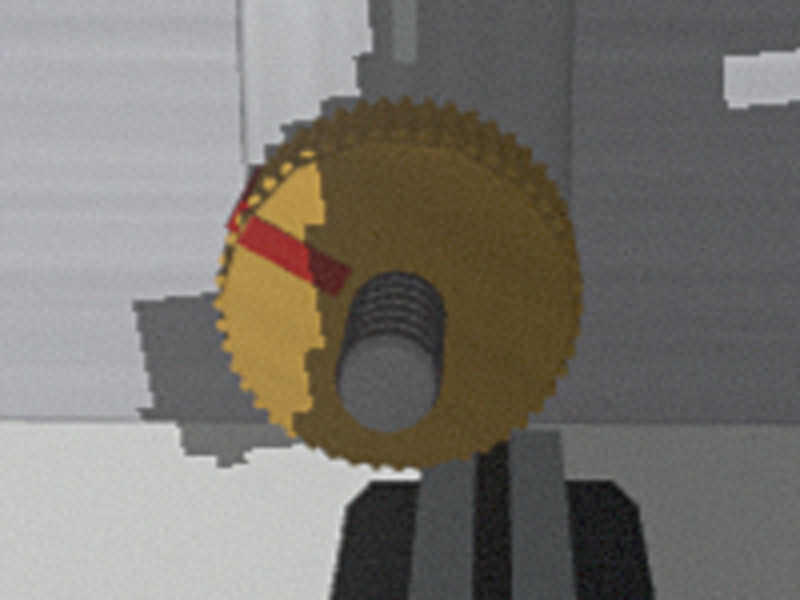

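The first stroke turned the nut about 60° anticlockwise without slip: the red mark moved from the top to crop (240,220). I'll continue with longer strokes that follow the rim.

>>> drive_tool --pt "255 -0.6 0 -0.1 0 0 0" --pt "255 -0.6 -1.2 -0.1 0 0 0" --pt "255 -0.6 -2.25 -0.1 0 0 0" --pt "255 -0.3 -2.25 -0.1 0 0 0" --pt "255 0.1 -2.25 -0.1 0 0 0" --pt "255 0.14 -2.25 -0.1 0 0 0" --pt "255 0.04 -1.95 -0.1 0 0 0" --pt "255 0 -1.65 -0.1 0 0 0" --pt "255 0 -1.3 -0.1 0 0 0" --pt "255 0 -0.95 -0.1 0 0 0" --pt "255 0 -0.6 -0.1 0 0 0" --pt "255 0 -0.25 -0.1 0 0 0" --pt "255 0 0 -0.1 0 0 0" --pt "255 0.05 0.3 -0.1 0 0 0" --pt "255 0.14 0.55 -0.1 0 0 0" --pt "255 0.14 0.55 -0.1 0 0 0"

```text
t: 6.0
tcp_pos: [0.5662, 0.1387, 0.042]
tool_rot: [0.059, 0.998, 0.001, 0.001]
force: [5.1, 1.9, 3.4]
finger_gap: 0.001
```

```bash
cat > nut.py <<'E'
from h import *
def ang(zt,save=None):
    c=manip.camera_model("wrist");a=manip.snapshot("wrist")
    if save: cv2.imwrite(save,a[:,:,::-1])
    h=cv2.cvtColor(a,cv2.COLOR_RGB2HSV);m=((h[...,0]<5)|(h[...,0]>175))&(h[...,1]>140)&(h[...,2]>40)
    R=rot(-.119);pts=[]
    for v,u in np.argwhere(m):
        d=R.T@(at_z("wrist",(u,v),zt,c)-[.54,.127])
        if 3e-3<np.hypot(*d)<15.5e-3: pts.append(d)
    if not pts: print("no mark");return
    d=np.mean(pts,0);print("mark n",len(pts),"rel",np.round(d*1e3,1),"turn rad mod 2pi",(np.arctan2(d[1],d[0])-np.pi)%(2*np.pi))
E
python3 -c "
from nut import *
s=manip.sense();print(s['force'],s['tcp_pos'])
ang(.0538,'pics/w3.png')"
```

```text
[5.13951603 1.91779336 3.36203073] [0.56617669 0.13868064 0.04197352]
mark n 23 rel [13.7 -1.1] turn rad mod 2pi 3.060303126779068
```

>>> drive_tool --pt "255 -0.74 -0.3 -0.15 0 0 0" --pt "255 -0.74 -1.6 -0.15 0 0 0" --pt "255 -0.74 -2.8 -0.15 0 0 0" --pt "255 -0.44 -2.8 -0.15 0 0 0" --pt "255 -0.04 -2.8 -0.15 0 0 0" --pt "255 0 -2.8 -0.15 0 0 0" --pt "255 -0.1 -2.5 -0.15 0 0 0" --pt "255 -0.14 -2.2 -0.15 0 0 0" --pt "255 -0.14 -1.85 -0.15 0 0 0" --pt "255 -0.14 -1.5 -0.15 0 0 0" --pt "255 -0.14 -1.15 -0.15 0 0 0" --pt "255 -0.14 -0.8 -0.15 0 0 0" --pt "255 -0.14 -0.55 -0.15 0 0 0" --pt "255 -0.09 -0.25 -0.15 0 0 0" --pt "255 0 0 -0.15 0 0 0" --pt "255 0 0 -0.15 0 0 0"

```text
t: 7.65
tcp_pos: [0.5662, 0.1387, 0.0435]
tool_rot: [0.059, 0.998, 0.001, 0.001]
force: [4.7, 1.2, 1.5]
finger_gap: 0.001
```

```bash
python3 -c "
from nut import *
s=manip.sense();print(s['force'],s['tcp_pos'])
ang(.055,'pics/w4.png')"
```

```text
[4.72055977 1.16628112 1.53224717] [0.56621569 0.13866711 0.04346928]
mark n 176 rel [-2.8  9.3] turn rad mod 2pi 5.0074079247693355
```

>>> drive_tool --pt "255 -0.74 -0.3 -0.12 0 0 0" --pt "255 -0.74 -1.6 -0.12 0 0 0" --pt "255 -0.74 -2.8 -0.12 0 0 0" --pt "255 -0.44 -2.8 -0.12 0 0 0" --pt "255 -0.04 -2.8 -0.12 0 0 0" --pt "255 0 -2.8 -0.12 0 0 0" --pt "255 -0.1 -2.5 -0.12 0 0 0" --pt "255 -0.14 -2.2 -0.12 0 0 0" --pt "255 -0.14 -1.85 -0.12 0 0 0" --pt "255 -0.14 -1.5 -0.12 0 0 0" --pt "255 -0.14 -1.15 -0.12 0 0 0" --pt "255 -0.14 -0.8 -0.12 0 0 0" --pt "255 -0.14 -0.55 -0.12 0 0 0" --pt "255 -0.09 -0.25 -0.12 0 0 0" --pt "255 0 0 -0.12 0 0 0" --pt "255 0 0 -0.12 0 0 0"

```text
t: 9.3
tcp_pos: [0.5662, 0.1387, 0.0447]
tool_rot: [0.059, 0.998, 0.001, 0.001]
force: [4.6, 2.3, 3.4]
finger_gap: -0.002
```

>>> drive_tool --pt "255 -0.74 -0.3 -0.12 0 0 0" --pt "255 -0.74 -1.6 -0.12 0 0 0" --pt "255 -0.74 -2.8 -0.12 0 0 0" --pt "255 -0.44 -2.8 -0.12 0 0 0" --pt "255 -0.04 -2.8 -0.12 0 0 0" --pt "255 0 -2.8 -0.12 0 0 0" --pt "255 -0.1 -2.5 -0.12 0 0 0" --pt "255 -0.14 -2.2 -0.12 0 0 0" --pt "255 -0.14 -1.85 -0.12 0 0 0" --pt "255 -0.14 -1.5 -0.12 0 0 0" --pt "255 -0.14 -1.15 -0.12 0 0 0" --pt "255 -0.14 -0.8 -0.12 0 0 0" --pt "255 -0.14 -0.55 -0.12 0 0 0" --pt "255 -0.09 -0.25 -0.12 0 0 0" --pt "255 0 0 -0.12 0 0 0" --pt "255 0 0 -0.12 0 0 0"

```text
t: 10.9
tcp_pos: [0.5662, 0.1387, 0.0459]
tool_rot: [0.059, 0.998, 0.001, 0.001]
force: [4.9, 3.1, 2.9]
finger_gap: -0.001
```

```bash
python3 -c "
from nut import *
s=manip.sense();print(s['force'],s['tcp_pos'])
ang(.0575,'pics/w5.png')"
```

```text
[4.91151638 3.14801591 2.91408466] [0.56619903 0.13869958 0.04585094]
mark n 36 rel [11.8 -4.1] turn rad mod 2pi 2.8101428318318047
```

>>> drive_tool --pt "255 -0.74 -0.3 -0.12 0 0 0" --pt "255 -0.74 -1.6 -0.12 0 0 0" --pt "255 -0.74 -2.8 -0.12 0 0 0" --pt "255 -0.44 -2.8 -0.12 0 0 0" --pt "255 -0.04 -2.8 -0.12 0 0 0" --pt "255 0 -2.8 -0.12 0 0 0" --pt "255 -0.1 -2.5 -0.12 0 0 0" --pt "255 -0.14 -2.2 -0.12 0 0 0" --pt "255 -0.14 -1.85 -0.12 0 0 0" --pt "255 -0.14 -1.5 -0.12 0 0 0" --pt "255 -0.14 -1.15 -0.12 0 0 0" --pt "255 -0.14 -0.8 -0.12 0 0 0" --pt "255 -0.14 -0.55 -0.12 0 0 0" --pt "255 -0.09 -0.25 -0.12 0 0 0" --pt "255 0 0 -0.12 0 0 0" --pt "255 0 0 -0.12 0 0 0"

```text
t: 12.55
tcp_pos: [0.5662, 0.1387, 0.0471]
tool_rot: [0.059, 0.998, 0.001, 0.001]
force: [4.5, 1.3, 3.3]
finger_gap: 0.0
```

```bash
python3 -c "
from nut import *
s=manip.sense();print(s['force'],s['tcp_pos'])
ang(.059,'pics/w6.png')"
```

```text
[4.4640324  1.28187924 3.27871673] [0.56621251 0.13870701 0.04707862]
mark n 170 rel [-0.4  9.8] turn rad mod 2pi 4.754799491750817
```

>>> drive_tool --pt "255 -0.74 -0.3 -0.12 0 0 0" --pt "255 -0.74 -1.6 -0.12 0 0 0" --pt "255 -0.74 -2.8 -0.12 0 0 0" --pt "255 -0.44 -2.8 -0.12 0 0 0" --pt "255 -0.04 -2.8 -0.12 0 0 0" --pt "255 0 -2.8 -0.12 0 0 0" --pt "255 -0.1 -2.5 -0.12 0 0 0" --pt "255 -0.14 -2.2 -0.12 0 0 0" --pt "255 -0.14 -1.85 -0.12 0 0 0" --pt "255 -0.14 -1.5 -0.12 0 0 0" --pt "255 -0.14 -1.15 -0.12 0 0 0" --pt "255 -0.14 -0.8 -0.12 0 0 0" --pt "255 -0.14 -0.65 -0.12 0 0 0" --pt "255 -0.14 -0.65 -0.12 0 0 0"

```text
t: 14.0
tcp_pos: [0.5679, 0.1317, 0.0483]
tool_rot: [0.059, 0.998, 0.0, 0.002]
force: [5.9, -0.4, -0.1]
finger_gap: 0.001
```

```bash
python3 - <<'E'
from nut import *
s=manip.sense();print(s['force'],s['tcp_pos'])
ang(.060,'pics/w7.png')
x,y=proj("wrist",np.array([.54,.127,.06])).astype(int);a=cv2.imread("pics/w7.png");y0=max(0,y-100)
cv2.imwrite("pics/w7c.png",cv2.resize(a[y0:y0+150,x-100:x+100],None,fx=4,fy=4,interpolation=cv2.INTER_CUBIC));print(x-100,y0)
E
```

```text
[ 5.90524308 -0.38028306 -0.14056041] [0.56791685 0.13166416 0.04827358]
mark n 160 rel [-9.1 -1.3] turn rad mod 2pi 0.13646249975648495
200 160
```

View pics/w7c.png

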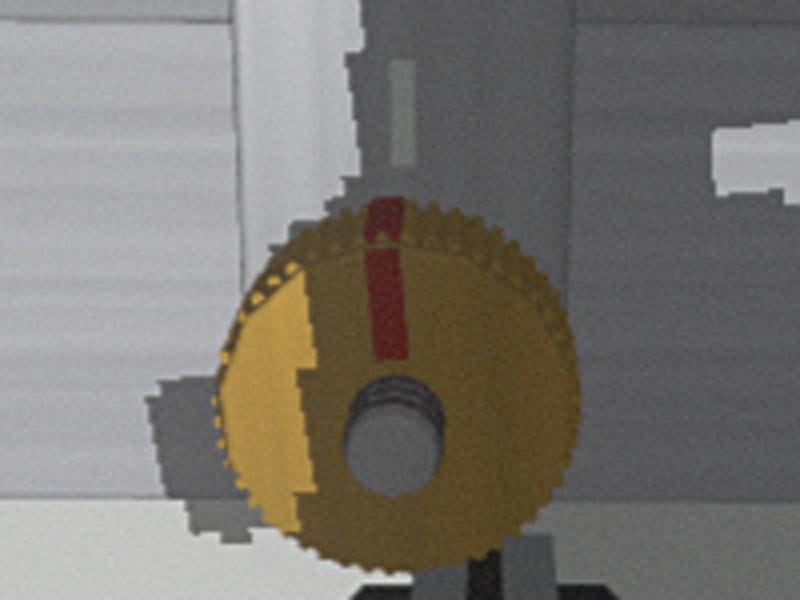

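The mark, crop (384,225), is about 0.1 rad past the index line (403,110). I'll roll back 1.6 mm, then retreat.

>>> drive_tool --pt "255 0 -0.08 0 0 0 0" --pt "255 0 -0.17 0 0 0 0" --pt "255 0 -0.17 0 0 0 0" --pt "255 -0.5 -0.17 0 0 0 0" --pt "255 -1.0 -0.17 -1 0 0 0" --pt "255 -1.0 -0.17 -1 0 0 0"

```text
t: 14.65
tcp_pos: [0.5761, 0.1284, 0.0587]
tool_rot: [0.059, 0.998, 0.0, 0.0]
force: [-1.1, 0.2, -0.2]
finger_gap: 0.001
```

```bash
python3 - <<'E'
from nut import *
s=manip.sense();print(s['t'],s['force'],s['tcp_pos'])
ang(.060,'pics/w8.png')
x,y=proj("wrist",np.array([.54,.127,.06])).astype(int);a=cv2.imread("pics/w8.png");y0=max(0,y-100);print(x-100,y0)
cv2.imwrite("pics/w8c.png",cv2.resize(a[y0:y0+150,x-100:x+100],None,fx=4,fy=4,interpolation=cv2.INTER_CUBIC))
E
```

```text
14.65 [-1.05974621  0.24302299 -0.17334769] [0.57611569 0.12839685 0.05867808]
mark n 148 rel [-9.6 -0.3] turn rad mod 2pi 0.03572173485648378
207 131
```

View pics/w8c.png

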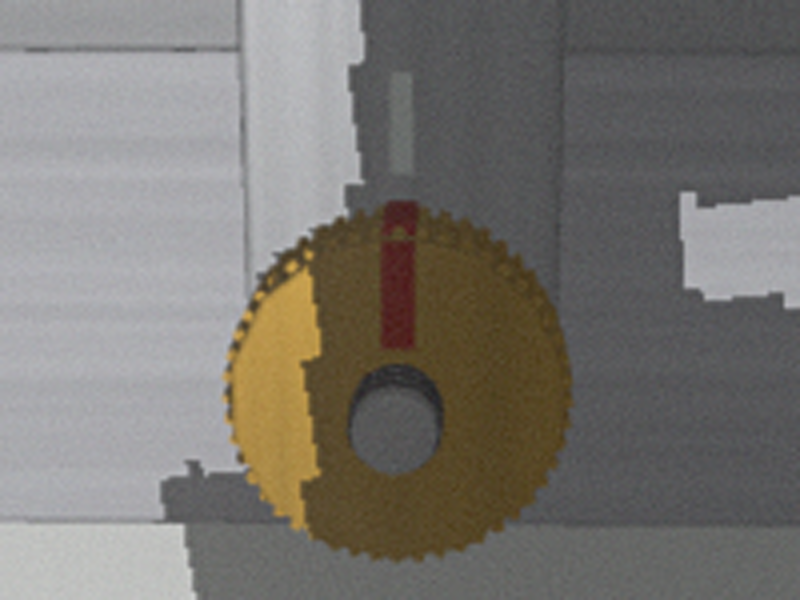

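The mark now lines up with the index line: both are at crop x≈399. Next, the push side.

>>> drive_tool --pt "255 -0.3 0 -4 0 0 0" --pt "255 -0.3 -3 -5 0 0 0" --pt "255 3 -7 -5 0 0 0" --pt "255 6 -10 -5 0 0 0" --pt "255 8.3 -12.1 -4 0 0 0" --pt "255 8.3 -12.1 -1 0 0 0" --pt "255 8.3 -12.1 2 0 0 0" --pt "255 8.3 -12.1 3.8 0 0 0" --pt "255 8.3 -12.1 3.8 0 0 0" --pt "255 8.3 -12.1 3.8 0 0 0"

```text
t: 15.7
tcp_pos: [0.4782, 0.0181, 0.0196]
tool_rot: [0.059, 0.998, 0.0, -0.001]
force: [-0.0, 0.3, -0.0]
finger_gap: 0.004
```

```bash
python3 - <<'E'
from h import *
s=manip.sense();R=rot(-.119);o=np.array([.51744,.12365]);print(s["t"],s["force"],s["tcp_pos"],R.T@(s["tcp_pos"][:2]-o))
a=manip.snapshot("wrist")[:,:,::-1];cv2.imwrite("pics/w9.png",a)
E
```

```text
15.7 [-0.03970655  0.29986849 -0.03448437] [0.47820735 0.01808076 0.0196338 ] [-0.02642208 -0.10948031]
```

View pics/w9.png

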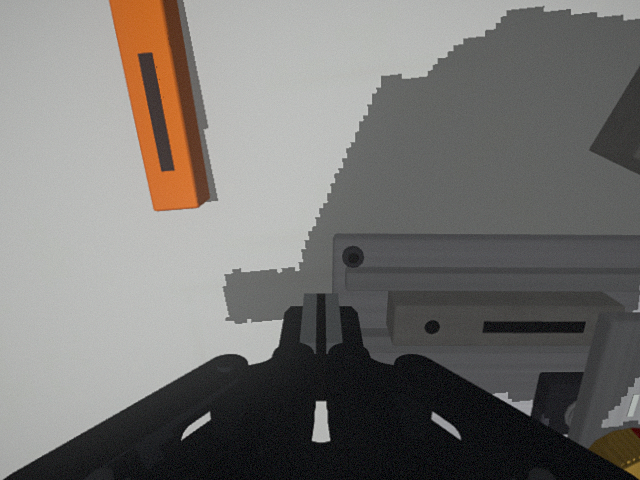

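>>> drive_tool --pt "255 -0.1 0.5 -0.08 0 0 0" --pt "255 -0.1 1.0 -0.08 0 0 0" --pt "255 -0.1 1.3 -0.08 0 0 0" --pt "255 -0.1 1.6 -0.08 0 0 0" --pt "255 -0.1 1.9 -0.08 0 0 0" --pt "255 -0.1 2.2 -0.08 0 0 0" --pt "255 -0.1 2.5 -0.08 0 0 0" --pt "255 -0.1 2.8 -0.08 0 0 0" --pt "255 -0.1 3.1 -0.08 0 0 0" --pt "255 -0.1 3.4 -0.08 0 0 0"

```text
t: 16.75
tcp_pos: [0.484, 0.0516, 0.0206]
tool_rot: [0.059, 0.998, -0.0, 0.0]
force: [-0.8, -3.4, 3.8]
finger_gap: 0.0
```

>>> drive_tool --pt "255 0 0.3 0 0 0 0" --pt "255 0 0.6 0 0 0 0" --pt "255 0 0.9 0 0 0 0" --pt "255 0 1.2 0 0 0 0" --pt "255 0 1.5 0 0 0 0" --pt "255 0 1.8 0 0 0 0" --pt "255 0 2.1 0 0 0 0" --pt "255 0 2.4 0 0 0 0" --pt "255 0 2.7 0 0 0 0" --pt "255 0 3.0 0 0 0 0" --pt "255 0 3.3 0 0 0 0" --pt "255 0 3.6 0 0 0 0"

```text
t: 17.95
tcp_pos: [0.4881, 0.0874, 0.0205]
tool_rot: [0.059, 0.998, -0.0, -0.0]
force: [-1.3, -3.6, 5.2]
finger_gap: 0.002
```

```bash
python3 - <<'E'
from h import *
s=manip.sense();R=rot(-.119);o=np.array([.51744,.12365]);print(s["t"],s["force"],s["tcp_pos"],R.T@(s["tcp_pos"][:2]-o))
E
```

```text
17.95 [-1.32657676 -3.64379717  5.23814162] [0.48806441 0.0874012  0.0205122 ] [-0.02486441 -0.03947989]
```

>>> drive_tool --pt "255 0 0.15 0 0 0 0" --pt "255 0 0.3 0 0 0 0" --pt "255 0 0.45 0 0 0 0" --pt "255 0 0.6 0 0 0 0" --pt "255 0 0.7 0 0 0 0" --pt "255 0 0.8 0 0 0 0" --pt "255 0 0.8 0 0 0 0"

```text
t: 18.65
tcp_pos: [0.4889, 0.0954, 0.0205]
tool_rot: [0.059, 0.998, -0.0, -0.0]
force: [-0.4, -2.8, 5.8]
finger_gap: -0.002
```

>>> drive_tool --pt "255 0 0.1 0 0 0 0" --pt "255 0 0.2 0 0 0 0" --pt "255 0 0.2 0 0 0 0"

```text
t: 18.95
tcp_pos: [0.4892, 0.0974, 0.0205]
tool_rot: [0.059, 0.998, -0.0, -0.0]
force: [0.4, -1.3, 5.4]
finger_gap: -0.0
```

>>> drive_tool --pt "255 0 0.1 0 0 0 0" --pt "255 0 0.2 0 0 0 0" --pt "255 0 0.2 0 0 0 0"

```text
t: 19.25
tcp_pos: [0.4894, 0.0994, 0.0205]
tool_rot: [0.059, 0.998, -0.0, -0.0]
force: [0.5, -2.4, 5.1]
finger_gap: 0.002
```

>>> drive_tool --pt "255 0 0.1 0 0 0 0" --pt "255 0 0.2 0 0 0 0" --pt "255 0 0.2 0 0 0 0"

```text
t: 19.55
tcp_pos: [0.4896, 0.1008, 0.0205]
tool_rot: [0.059, 0.998, -0.0, -0.0]
force: [-0.5, -5.9, 5.4]
finger_gap: 0.001
```

>>> drive_tool --pt "255 0 0.05 0 0 0 0" --pt "255 0 0.15 0 0 0 0" --pt "255 0 0.15 0 0 0 0"

```text
t: 19.85
tcp_pos: [0.4896, 0.101, 0.0205]
tool_rot: [0.058, 0.998, -0.001, -0.001]
force: [-1.1, -12.3, 5.9]
finger_gap: -0.005
```

Firm against the stop: 12 N with no more motion. I'll back off, rise, and check.

>>> drive_tool --pt "255 0 -0.5 0 0 0 0" --pt "255 0 -2 0 0 0 0" --pt "255 0 -4 0 0 0 0" --pt "255 0 -5 -3 0 0 0" --pt "255 0 -6 -7 0 0 0" --pt "255 0 -10 -12 0 0 0" --pt "255 0 -14 -16 0 0 0" --pt "255 0 -18 -20 0 0 0" --pt "255 0 -22 -20 0 0 0" --pt "255 0 -26 -20 0 0 0" --pt "255 0 -26 -20 0 0 0" --pt "255 0 -26 -20 0 0 0"

```text
t: 21.05
tcp_pos: [0.4586, -0.1558, 0.2199]
tool_rot: [0.061, 0.998, 0.001, -0.0]
force: [-0.4, -0.4, 0.4]
finger_gap: -0.002
```

```bash
python3 - <<'E'
from h import *
s=manip.sense();print(s["t"],s["tcp_pos"],s["force"])
a=manip.snapshot("top")[:,:,::-1];cv2.imwrite("pics/top2.png",a)
a=cv2.convertScaleAbs(a[165:330,165:385],alpha=1.5)
cv2.imwrite("pics/top2c.png",cv2.resize(a,None,fx=3.6,fy=3.6,interpolation=cv2.INTER_CUBIC))
E
```

```text
21.05 [ 0.45855408 -0.15580917  0.21989515] [-0.35292301 -0.38334936  0.37397829]
```

View pics/top2c.png

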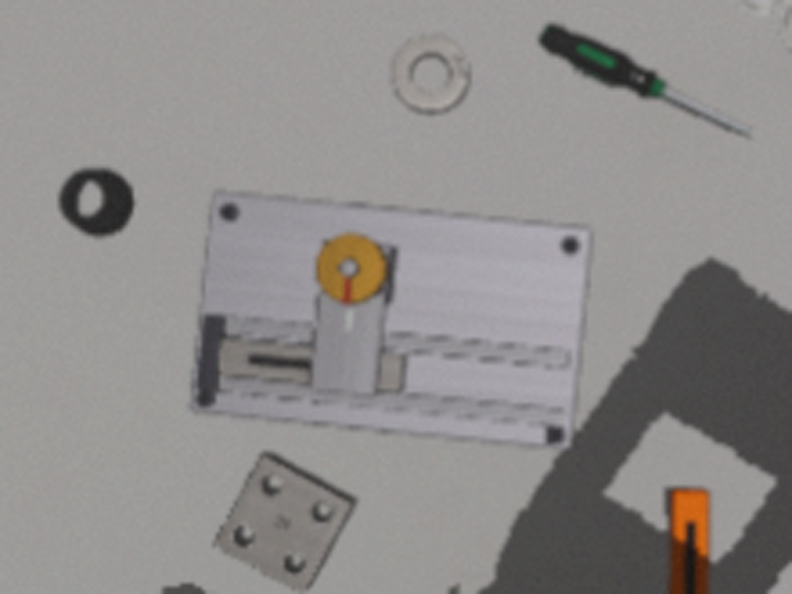

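The housing is against the dark stop at crop (222,358), the red mark (347,290) is in line with the index (348,320), and the bystanders are where they were.

```bash
python3 -c "
from station import manip
print(manip.sign_off())"
```

```text
the job is handed in; nothing more can be done
None
```

The housing is free: I loosened the nut two full turns, then pushed the housing along its channel until it stood against the dark end stop. The job was handed in about 21 s into the 72 s allowed.

- **Nut:** I used seven light fingertip strokes of about 5 N on the knurled rim. The last one overshot by about 0.1 rad, so I rolled it back. The wrist camera then put the mark within about 0.04 rad of the index line, and the enlarged crop agreed.
- **Housing:** it slid under the raised strap with about 3–4 N. At the stop the force rose to 12 N and it stopped moving. The final top view shows it touching the stop.
- **Surroundings:** in the final view the nut mark is still at the index line. The ring gauge, loupe, screwdriver and setup block look unmoved, and the robot is clear of everything.
- **Checks that disagreed:** two mid-turn readings of the mark, taken when the stud partly hid it, came out 0.2–0.3 rad above what the strokes predicted. The later clear views settled it.
- **Not measured:** I did not measure the strap's rise directly, but the housing passed under it freely.

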